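Lift the red locking bar out of its fixture

TASK

Open the sensor-housing fixture that is locked with the red bar: take the red locking bar by its grip, lift it straight up out of its two open-topped brackets keeping it level so that both ends come clear together, and set it down (do not drop it) lying flat inside the empty shallow steel tray. Leave the blue bar locked in its fixture.

Things in the scene. Friction and masses are not known exactly. Their poses are not given: they have to be found in the camera images.
- red_bar: Red locking bar, about 0.25 kg: 168 mm long (own y), 18 wide (x), 16 high, with a black cap at each end (30 wide, 14 long, 20 high). On the middle of its top stands a red grip block 18 mm thick (x), 44 long (y), its top 46 mm above the bar's underside; pinch it across x from above. Origin: centre of the bar's flat underside; z up as seated.
- blue_bar: Blue locking bar, same shape as the red one, seated in the other fixture; must stay where it is. Origin: centre of its underside, y along its length.
- red_fixture: Fixed aluminium plate 84 x 184 x 10 mm holding the red bar (the blue bar's is alike). U brackets 12 mm thick, 50 wide at y = +-60 mm; slots 22 mm wide (x), open at top, bottom 54 and top 84 mm above the bench. Bar lies loosely on the slot bottoms, end caps outside, so it comes out only upward. A loose grey housing 42 mm high stands under it. Origin: centre of plate's underside; y along the bar.
- tray: Empty shallow steel tray, pale grey, loose: 177 x 247 mm (x, y), 27 mm high; inside 166 x 236 mm, floor 2 mm above the bench. Origin: centre of its underside; y along its long side. Between it and the right end of the bench stands a tall white press, higher than the gripper can pass over: its front corner is at world (0.49, -0.20) m, its left one at (0.62, -0.03). Go round it on the robot's side.

How it is judged:
By the outcome, as a careful person would: the job done as asked, in the order asked, and still so for the second after the job is handed in, with the robot touching nothing.
It also fails if it takes over 43 s, if anything falls off the work surface, if the arm or the gripper's body presses on something with over 40 N, if the wrist force passes 120 N, or if a joint passes its speed limit or range.

ROBOT

A 6-joint arm with a two-finger parallel gripper is mounted at the origin on a cart in front of the work surface, level with it; the furniture and walls round the work are solid. World frame = base frame: x ahead of the robot, y to its left, z up, the work surface at z = 0. Lengths are in m, angles in rad, forces in N, time in s.
With the tool pointing down it reaches from about 0.275 to 0.75 m from the base axis. Payload 10.2 kg.
Tool frame: the origin (TCP) lies midway between the tips of the shut fingers; the grasp point (between the pads) lies 19 mm behind it; z points along the fingers, y is the line along which they close (so a half turn about z gives the same grasp; the last joint's range is limited). The gripper opens to 85 mm and grips with 20 to 120 N. Pads are 22 mm wide; open, the fingers measure 114 mm over their backs; the gripper's body (76 mm by 85 mm) begins 54 mm behind the grasp point. The pads swing forward as they close: fully open they stand 13 mm farther back than shut.
Start: joints at [-1.52, 0.313, 1.498, -0, 1.331, -0.223], TCP at [0.142, -0.505, 0.197] pointing down, gripper open.
Joint ranges: [-2.94, 2.94], [-0.97, 2.17], [0.19, 2.56], [-1.23, 4.37], [0.02, 3.11], [-2.88, 2.88]. Speed limits (rad/s): [2.39, 2.39, 3.01, 3.14, 3.14, 3.14].

INTERFACE

Orientations are given as a unit quaternion [x, y, z, w].
In Python, from station import bot gives the robot as it stands. Calls block until the motion is done:
- bot.reach(position, orientation): joint-space move of the TCP to a pose.
- bot.move_linear(position, rotation=None, velocity=0.15): straight line of the TCP; rotation=None keeps the orientation; velocity is the mean speed in m/s.
- bot.move_joints(angles): joint-space move.
- bot.gripper_to(opening, strength=None): finger opening in m; strength is the grip in N (None keeps the last); returns when the fingers have stopped.
- bot.wait(seconds).
- bot.ik(position, orientation): joint angles nearest the present ones, or None.
- bot.read_state(): the state.
- bot.get_image(name): name is "side" or "top" or "wrist"; returns a dict with "image" (480x640x3 uint8, red, green, blue), "mtx" (3x3 intrinsics, pixels), "rvec" (rotation vector, rad) and "tvec" (3), from world to camera coordinates, as OpenCV has them. Camera axes: x right, y down, z forward; pixel columns grow to the right and rows downward; lengths in m; the calibration is good to about 2 mm. A picture is of the moment at which its call begins. There is no depth.
A pose or a line that the arm cannot do raises bot.Unreachable and nothing moves.
- bot.finish_job(): hands the job in; it is judged then, once.
Trained networks look in the newest picture that a camera, given by its name, has taken for a name from the list of things; names that differ only in an ending like _2 or _b are one class to them, and where a whole thing is asked for, a point or a joint stands for the part that bears it (a point fixed in the world has none). Each returns a list of dicts, best first, with "confidence" (0 to 1); they miss things now and then, are a little off and sometimes report something else, mostly with a low value. They report only what shows in the picture. A call takes as long as a camera call.
- bot.trace(camera, target): "region" (480x640 bool, what is visible of it).
- bot.spot_point(camera, target): "at" ([x, y, z] in m, in the coordinates of the camera as it stood for that picture, good to about 4 mm: a listed point, or the origin of a listed thing).
The state is a dict: "time": time; "joints": joint angles; "joint_vel": joint speeds; "joint_torque": joint torques, N m; "ee_pos": TCP position; "tcp_rot": TCP orientation; "contact_force": force on the tool from outside, world axes, zero at the start; "moment": the same for the moment, N m; "finger_gap": finger opening in m; "grasp_force": force on a finger pad.
Only numpy, scipy, OpenCV 4.12 (cv2) and the standard library are available. Lean on these libraries where they do the work, as an engineer would, in place of code of your own. Each camera call takes 0.05 s, during which the arm holds its last target. There are 200 camera calls.

## Working session

There is one attempt and no reset: what is moved stays moved. The work goes in short steps, each a Python script; the robot and the scene stay as the last script left them, time stands still between calls to the robot, and variables do not carry over. Pictures are saved under pics/ and viewed, at most 10 in all, crops included, and the job is handed in when it is done.

```bash
mkdir -p pics; cat > h.py <<'E'
import numpy as np, cv2
from station import bot
def shot(cam,fn=None):
    r=bot.get_image(cam)
    if fn: cv2.imwrite('pics/'+fn,r['image'][:,:,::-1])
    return r
def toworld(r,p):
    R=cv2.Rodrigues(np.array(r['rvec'],float))[0]
    return R.T@(np.array(p)-np.array(r['tvec']).ravel())
def spots(r,cam,names):
    for n in names:
        for d in bot.spot_point(cam,n)[:3]:
            print(cam,n,round(d['confidence'],2),toworld(r,d['at']).round(4))
def pix2plane(r,uv,z):
    R=cv2.Rodrigues(np.array(r['rvec'],float))[0]
    C=-R.T@np.array(r['tvec']).ravel()
    uv=np.array(uv,float).reshape(-1,1,2)
    n=cv2.undistortPoints(uv,np.array(r['mtx'],float),None).reshape(-1,2)
    d=np.c_[n,np.ones(len(n))]@R
    return C+d*((z-C[2])/d[:,2])[:,None]
def rect(r,cam,name,z):
    ds=bot.trace(cam,name)
    for d in ds[:2]:
        v,u=np.nonzero(d['region']); 
        w=pix2plane(r,np.c_[u,v],z)[:,:2]
        c,s,a=cv2.minAreaRect((w*1000).astype(np.float32))
        print(cam,name,'trace',round(d['confidence'],2),len(u),np.round(c,1),np.round(s,1),round(a,1),'px',u.mean().round(),v.mean().round())
E
python3 - <<'E'
from h import *
N=['red_bar','blue_bar','red_fixture','tray']
for c in ['top','side']:
    r=shot(c,c+'0.png'); spots(r,c,N)
    for n,z in zip(N,[.06,.06,0.01,.027]): rect(r,c,n,z)
s=bot.read_state();print(s['time'],s['tcp_rot'],s['finger_gap'])
E
```

```text
top red_bar 0.86 [ 0.3887 -0.3717  0.0508]
top blue_bar 0.64 [ 0.426  -0.0475  0.0504]
top red_fixture 0.8 [ 0.3919 -0.3714  0.0032]
top tray 0.65 [ 0.6019  0.2669 -0.0009]
top red_bar trace 0.55 1062 [ 390.4 -374.1] [173.6  32.9] 51.9 px 469.0 307.0
top red_bar trace 0.16 10208 [597.1 253.8] [244.3 175.3] 70.8 px 159.0 197.0
top blue_bar trace 0.78 909 [422.7 -45.9] [170.7  31.7] 58.8 px 305.0 286.0
top red_fixture trace 0.62 2319 [ 390.9 -372.2] [184.5  85.5] 51.4 px 460.0 306.0
top tray trace 0.56 10071 [602.1 262.3] [249.4 178.4] 70.5 px 159.0 197.0
top tray trace 0.25 872 [423.7 -47.4] [173.4  30.8] 58.6 px 306.0 287.0
side red_bar 0.85 [ 0.3912 -0.374   0.0535]
side blue_bar 0.61 [ 0.4254 -0.0498  0.0522]
side red_fixture 0.79 [ 0.3868 -0.3792  0.0033]
side tray 0.66 [0.6059 0.2541 0.0026]
side red_bar trace 0.88 562 [ 398.7 -386.8] [213.9  72.7] 67.9 px 369.0 196.0
side blue_bar trace 0.81 954 [430.  -59.6] [201.4  57.2] 68.8 px 355.0 261.0
side red_fixture trace 0.95 1603 [ 382.3 -449.6] [382.3 158.8] 81.9 px 370.0 215.0
side tray trace 0.58 17943 [604.2 269.3] [261.5 185.4] 70.2 px 221.0 400.0
0.9 [9.90645949e-01 1.36457335e-01 7.86213342e-06 6.31705404e-06] 0.08528745922352889
```

View pics/top0.png

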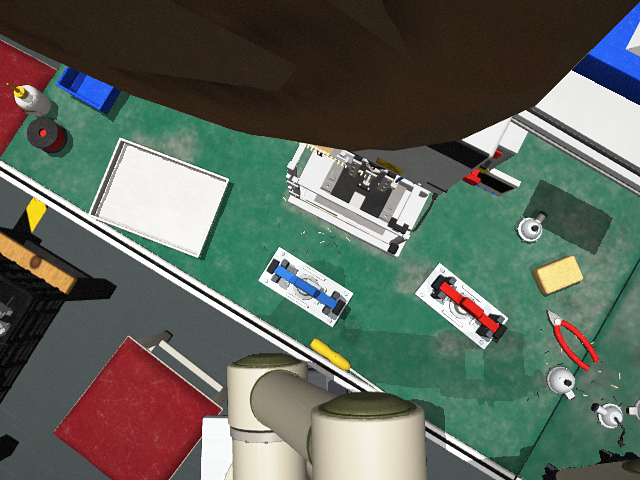

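View pics/side0.png

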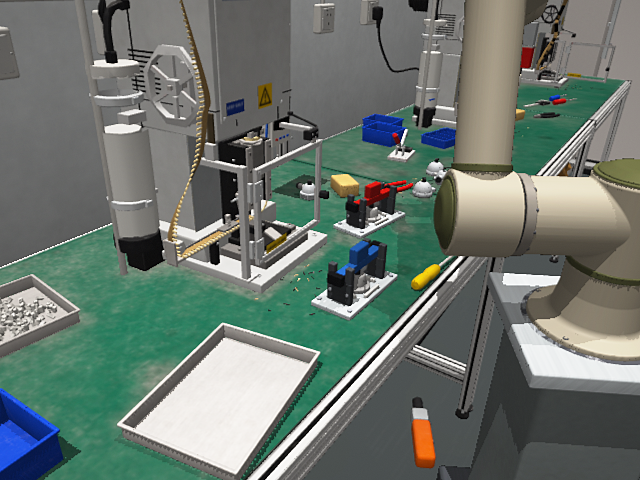

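Both views agree: the red bar is at top-image pixel (469,307), the blue at (305,286) and the tray at (159,197), with the press between red and tray. Next I'll check reachability and take a close look from above.

```bash
cat >> h.py <<'E'
def q(deg):
    f=np.radians(deg)/2; return [float(np.cos(f)),float(np.sin(f)),0.,0.]
E
python3 - <<'E'
from h import *
for o in (0,180):
    for p,a in [((.39,-.373,.2),52),((.39,-.373,.068),52),((.32,-.25,.22),55),((.36,.0,.22),62),((.6,.262,.2),70.5),((.6,.262,.02),70.5)]:
        j=bot.ik(p,q(a-o)); print(o,p,None if j is None else np.round(j,2))
bot.reach([.39,-.373,.22],q(52))
r=shot('wrist','w1.png'); N=['red_bar','red_fixture']
spots(r,'wrist',N); rect(r,'wrist','red_bar',.07); rect(r,'wrist','red_fixture',.01)
s=bot.read_state();print(s['time'],s['ee_pos'],np.round(s['joints'],2))
E
```

```text
0 (0.39, -0.373, 0.2) [-0.98  0.34  1.45 -0.    1.35 -0.32]
0 (0.39, -0.373, 0.068) [-0.98  0.48  1.62 -0.    1.05 -0.32]
0 (0.32, -0.25, 0.22) [-0.95  0.03  1.78 -0.    1.34 -0.34]
0 (0.36, 0.0, 0.22) [-0.33 -0.09  1.89 -0.    1.34  0.16]
0 (0.6, 0.262, 0.2) [ 0.23  0.61  1.04 -0.    1.49  0.57]
0 (0.6, 0.262, 0.02) [ 0.23  0.76  1.26 -0.    1.12  0.57]
180 (0.39, -0.373, 0.2) [-0.98  0.34  1.45 -0.    1.35  2.82]
180 (0.39, -0.373, 0.068) [-0.98  0.48  1.62 -0.    1.05  2.82]
180 (0.32, -0.25, 0.22) [-0.95  0.03  1.78 -0.    1.34  2.8 ]
180 (0.36, 0.0, 0.22) None
180 (0.6, 0.262, 0.2) [ 0.23  0.61  1.04 -0.    1.49 -2.57]
180 (0.6, 0.262, 0.02) [ 0.23  0.76  1.26 -0.    1.12 -2.57]
wrist red_bar 0.63 [ 0.3915 -0.3738  0.0527]
wrist red_bar trace 0.94 4837 [ 392.3 -375.4] [168.5  30.5] 52.2 px 322.0 191.0
wrist red_fixture trace 0.75 10524 [ 390.  -377.3] [190.2  85.2] 52.0 px 321.0 180.0
2.2417 [ 0.38936968 -0.37360735  0.219935  ] [-0.98  0.33  1.41 -0.    1.4  -0.32]
```

View pics/w1.png

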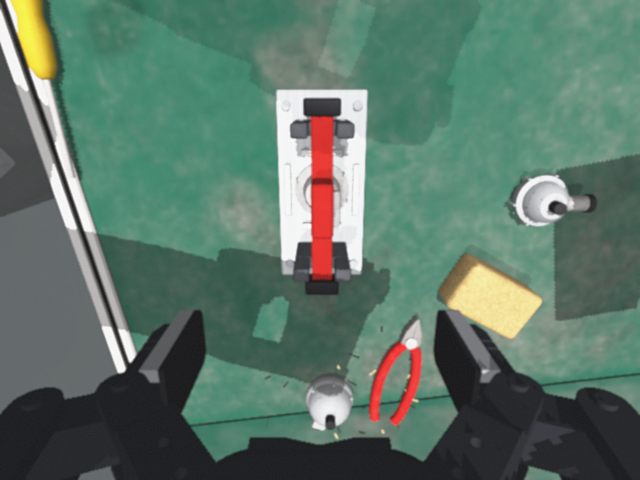

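The wrist view shows the red bar vertical at columns 308–336, with caps at rows 107 and 288 and its centre at about (322,197). It matches the trace at 52.2° and nothing stands near the finger paths. Time to grasp and lift.

```bash
python3 - <<'E'
from h import *
A=q(52.2)
bot.reach([.3915,-.3743,.14],A)
bot.move_linear([.3915,-.3743,.070],velocity=.1)
s=bot.read_state();print(s['time'],s['ee_pos'],s['contact_force'])
bot.gripper_to(0.0,60)
s=bot.read_state();print(s['time'],s['ee_pos'],s['contact_force'],s['finger_gap'],s['grasp_force'])
if .014<s['finger_gap']<.022:
    p=s['ee_pos']
    bot.move_linear([p[0],p[1],.11],velocity=.06)
    s=bot.read_state();print(s['time'],s['contact_force'],s['moment'],s['finger_gap'])
    bot.move_linear([p[0],p[1],.22],velocity=.12)
    s=bot.read_state();print(s['time'],s['ee_pos'],s['contact_force'],s['moment'],s['finger_gap'])
    r=shot('side','s2.png'); spots(r,'side',['red_bar'])
    r=shot('wrist','w2.png'); spots(r,'wrist',['red_bar'])
E
python3 -c "
import cv2,numpy as np
a=cv2.imread('pics/s2.png');b=cv2.imread('pics/w2.png')
cv2.imwrite('pics/c2.png',np.hstack([a[60:360,250:550],b[:400,150:500][:300]]))"
```

```text
3.5083 [ 0.39181466 -0.37474371  0.07082728] [ 0.35644053 -0.41156754  0.50366617]
4.275 [ 0.39149239 -0.37432228  0.07002399] [-0.64011027 -0.63363982 -0.35847213] 0.0002587280651130925 0.0[ WARN:0@0.025] global loadsave.cpp:275 findDecoder imread_('pics/s2.png'): can't open/read file: check file path/integrity
[ WARN:0@0.025] global loadsave.cpp:275 findDecoder imread_('pics/w2.png'): can't open/read file: check file path/integrity
Traceback (most recent call last):
TypeError: 'NoneType' object is not subscriptable
```

The fingers closed on nothing, so I need to look before moving.

```bash
python3 - <<'E'
from h import *
r=shot('side','s2.png'); spots(r,'side',['red_bar','red_fixture'])
a=r['image'][:,:,::-1]
r=shot('wrist','w2.png'); spots(r,'wrist',['red_bar','red_fixture']); b=r['image'][:,:,::-1]
cv2.imwrite('pics/c2.png',np.hstack([cv2.resize(a[100:260,300:460],(400,400)),cv2.resize(b,(400,400))]))
s=bot.read_state();print(s['time'],s['ee_pos'],s['tcp_rot'],s['finger_gap'])
E
```

```text
side red_bar 0.74 [ 0.3926 -0.374   0.0536]
side red_fixture 0.8 [ 0.3878 -0.3794 -0.001 ]
wrist red_bar 0.7 [ 0.3927 -0.373   0.0508]
4.575 [ 0.39150468 -0.37430946  0.07002331] [8.98020905e-01 4.39952786e-01 3.66116102e-06 3.01839398e-05] -2.1901603508300482e-05
```

View pics/c2.png

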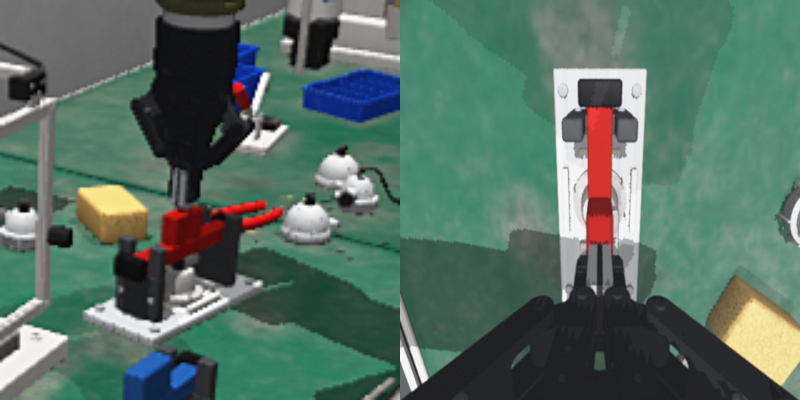

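```bash
python3 - <<'E'
from h import *
a=np.radians(52.2);y=np.array([np.cos(a),np.sin(a),0]);x=np.array([np.sin(a),-np.cos(a),0])
c=np.array([.392,-.374,.054]);S={}
for cam in('side','wrist','top'):
    r=shot(cam);im=r['image'][:,:,::-1].copy()
    pr=lambda P:cv2.projectPoints(np.array(P,float).reshape(-1,3),np.array(r['rvec'],float),np.array(r['tvec'],float),np.array(r['mtx'],float),None)[0].reshape(-1,2)
    t=pr([.3915,-.3743,.07])[0]
    box=pr([c+sx*.009*x+sy*.022*y+np.array([0,0,z]) for z in(.016,.046) for sx,sy in((1,1),(1,-1),(-1,-1),(-1,1))])
    print(cam,t.round(),box.mean(0).round())
    k=4
    u,v=box.mean(0).astype(int); u=min(max(u,50),590);v=min(max(v,75),405)
    if cam=='wrist':k=2;w=100
    else: w=50
    h=75*4//k
    v=min(max(v,h),480-h)
    im=cv2.resize(im[v-h:v+h,u-w:u+w],None,fx=k,fy=k,interpolation=cv2.INTER_NEAREST)
    f=lambda p:tuple(int(i) for i in ((p-np.array([u-w,v-h]))*k))
    cv2.circle(im,f(t),4,(0,255,255),-1)
    for i in range(4):
        for m,n in((i,(i+1)%4),(4+i,4+(i+1)%4),(i,i+4)): cv2.line(im,f(box[m]),f(box[n]),(0,255,0),1)
    S[cam]=cv2.resize(im,(266,400))
cv2.imwrite('pics/c3.png',np.hstack([cv2.resize(i,(266,400)) for i in S.values()]))
E
```

```text
side [373. 195.] [373. 189.]
wrist [318. 278.] [318. 290.]
top [470. 306.] [472. 306.]
```

View pics/c3.png

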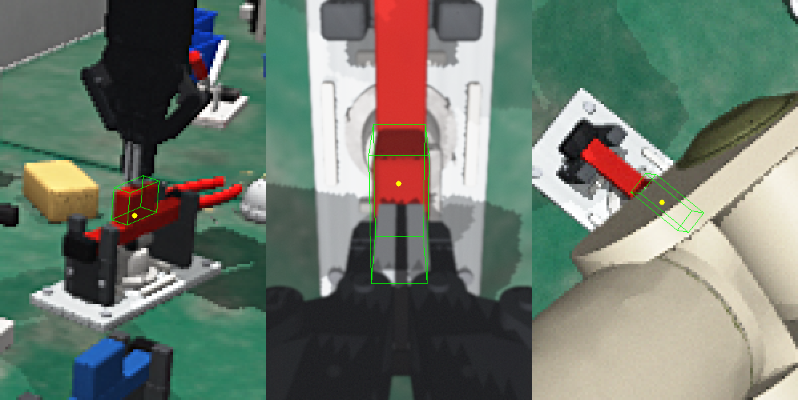

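The projected block matches in every view, but the shut fingertips sit visibly above the block's top. In the wrist view the tip is near row 294, against a projected TCP row of 278. I'll measure how short of the nominal TCP the tips really are.

```bash
python3 - <<'E'
from h import *
s=bot.read_state();p0=np.array(s['ee_pos'])
bot.move_linear([p0[0],p0[1],.14],velocity=.1)
s=bot.read_state();p0=np.array(s['ee_pos']);print(s['time'],p0,np.round(s['joints'],3),s['finger_gap'])
S=[]
for cam,w,h in(('side',40,40),('wrist',80,80)):
    r=shot(cam);im=r['image'][:,:,::-1].copy()
    P=[p0+np.array([0,0,d]) for d in(0,.01,.02,.03,.04)]
    t=cv2.projectPoints(np.array(P),np.array(r['rvec'],float),np.array(r['tvec'],float),np.array(r['mtx'],float),None)[0].reshape(-1,2)
    print(cam,t.round(1).tolist())
    u,v=t[1].astype(int);k=400//(2*w)*1.0
    c=cv2.resize(im[v-h:v+h,u-w:u+w],(400,400),interpolation=cv2.INTER_NEAREST);k=400/(2*w)
    for q_ in t:
        a=((q_-[u-w,v-h])*k).astype(int)
        cv2.line(c,(int(a[0])+14,int(a[1])),(int(a[0])+40,int(a[1])),(0,255,255),1)
    S.append(c)
cv2.imwrite('pics/c4.png',np.hstack(S))
E
```

```text
5.575 [ 0.3912619  -0.37402446  0.13936362] [-0.979  0.4    1.532  0.     1.211 -0.32 ] 8.609224477230492e-05
side [[375.1, 167.3], [375.4, 163.2], [375.7, 159.0], [376.1, 154.8], [376.4, 150.6]]
wrist [[317.9, 278.0], [317.7, 287.1], [317.6, 297.1], [317.5, 308.3], [317.3, 320.9]]
```

View pics/c4.png

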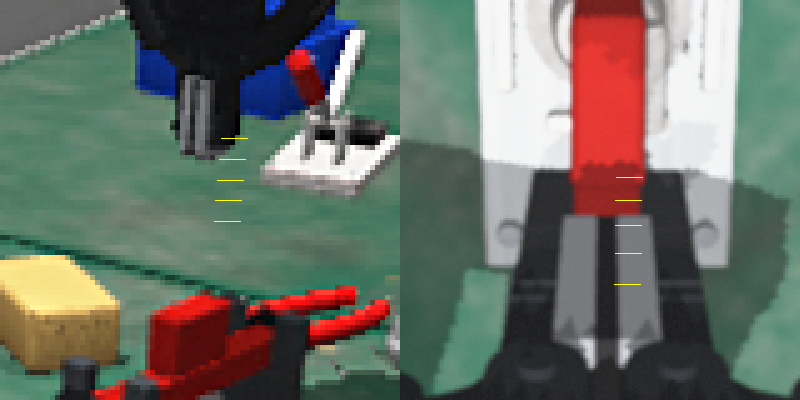

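The view shows the tips about 30–33 mm behind the nominal TCP. In the side view they are at row 154 (d≈0.031). In the wrist view the near pad edge is at row 293, which fits once the half pad width is allowed for. There is no lateral offset, so I'll grasp about 32 mm deeper and guard on force.

```bash
cat > g.py <<'E'
from h import *
X,Y=.3918,-.3742
bot.gripper_to(.085)
bot.move_linear([X,Y,.075],velocity=.1)
ok=True
for z in(.055,.046,.038):
    bot.move_linear([X,Y,z],velocity=.06)
    s=bot.read_state();f=np.array(s['contact_force']);print(round(s['time'],2),np.round(s['ee_pos'],4),f.round(1))
    if np.linalg.norm(f)>6: ok=False;break
if ok:
    bot.gripper_to(0.0,60)
    s=bot.read_state();print(s['time'],s['ee_pos'],s['contact_force'],s['finger_gap'],s['grasp_force'])
    if .012<s['finger_gap']<.024:
        bot.move_linear([X,Y,.08],velocity=.06)
        s=bot.read_state();print(s['time'],s['contact_force'],s['moment'],s['finger_gap'])
        bot.move_linear([X,Y,.18],velocity=.12)
s=bot.read_state();print(s['time'],s['ee_pos'],s['contact_force'],s['moment'],s['finger_gap'],s['grasp_force'])
r=shot('side'); a=r['image'][:,:,::-1];spots(r,'side',['red_bar'])
r=shot('wrist'); b=r['image'][:,:,::-1];spots(r,'wrist',['red_bar'])
cv2.imwrite('pics/c5.png',np.hstack([cv2.resize(a[80:260,290:470],(400,400)),cv2.resize(b,(400,400))]))
E
python3 g.py
```

```text
7.74 [ 0.3918 -0.3741  0.0548] [ 0.5 -0.  -0.3]
8.04 [ 0.3917 -0.374   0.0456] [-0.4 -0.2 -0. ]
8.32 [ 0.3916 -0.374   0.0376] [-0.5 -0.1 -0.1]
8.95 [ 0.39187567 -0.37431013  0.03821072] [0.1975806  0.52877523 2.46005937] 0.017403694864332818 59.12286937236786
9.8 [ 0.84642667 -0.3783598  -3.02939177] [0.08025268 0.00685642 0.01668788] 0.01685688089473283
10.7833 [ 0.39154956 -0.37385088  0.17914064] [ 0.26083773 -0.49520793 -3.38454053] [-0.00747057 -0.01823917  0.00225429] 0.017072604169877017 58.54483902454376
side red_bar 0.88 [ 0.3906 -0.375   0.1945]
side red_bar 0.72 [0.603  0.2601 0.0007]
wrist red_bar 0.72 [ 0.3918 -0.3733  0.1921]
```

View pics/c5.png

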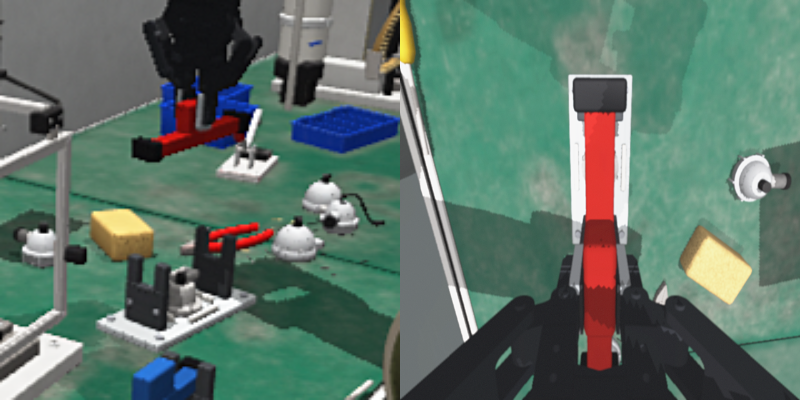

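The bar came out level and is held centrally: caps level in the side view, wrist-force change about 3 N, gap 17 mm. Next I'll carry it round the press to above the tray and check with one look.

```bash
python3 - <<'E'
from h import *
print(bot.ik([.602,.262,-.014],q(70.5)))
for p,a,v in [((.33,-.22,.20),55,.22),((.36,.0,.20),62,.25),((.602,.262,.16),70.5,.25)]:
    bot.move_linear(list(p),q(a),velocity=v)
bot.wait(.3)
s=bot.read_state();print(s['time'],s['ee_pos'],s['contact_force'],s['finger_gap'])
r=shot('top','t6.png');rect(r,'top','tray',.027);spots(r,'top',['tray','red_bar']);a=r['image'][:,:,::-1]
r=shot('wrist');rect(r,'wrist','tray',.027);spots(r,'wrist',['tray','red_bar']);b=r['image'][:,:,::-1]
r=shot('side');c=r['image'][:,:,::-1];spots(r,'side',['tray','red_bar','blue_bar'])
cv2.imwrite('pics/c6.png',np.hstack([cv2.resize(c,(400,400)),cv2.resize(b,(400,400))]))
E
```

```text
[ 2.32411890e-01  8.11193262e-01  1.26946226e+00 -4.44089210e-16
  1.06093714e+00  5.72751094e-01]
14.8167 [0.60196346 0.26181273 0.16022803] [-0.04058227  0.01200502 -3.02446663] 0.017060934816222978
top tray trace 0.7 6123 [602.3 261.4] [246.1 177.4] 70.3 px 179.0 201.0
top tray 0.59 [0.6048 0.2652 0.0027]
top red_bar 0.95 [0.599  0.2647 0.1714]
wrist tray trace 0.74 51113 [604.6 260.7] [247.7 177.6] 70.4 px 323.0 171.0
wrist red_bar 0.67 [0.5995 0.2618 0.1753]
side tray 0.83 [6.065e-01 2.567e-01 3.000e-04]
side red_bar 0.55 [0.6007 0.2611 0.1754]
side blue_bar 0.83 [ 0.4261 -0.0506  0.0519]
```

View pics/c6.png

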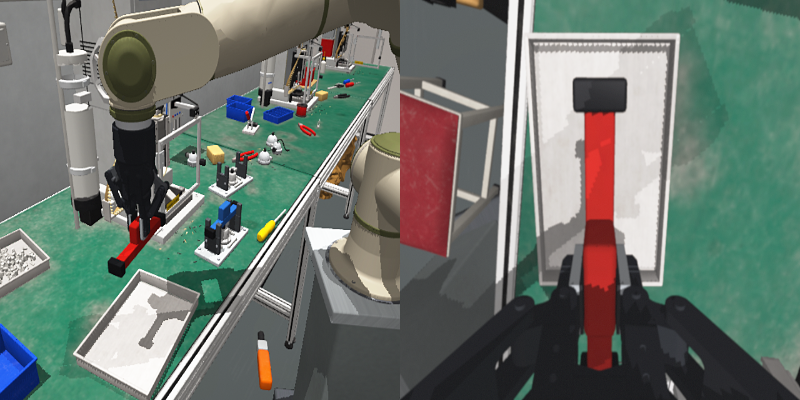

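The bar hangs level over the centre of the tray and in line with it, and the blue bar is still seated. Now a force-guarded lowering, then release and retreat.

```bash
python3 - <<'E'
from h import *
X,Y=.603,.2615
bot.move_linear([X,Y,.03],velocity=.13)
bot.move_linear([X,Y,-.006],velocity=.06)
bot.wait(.2)
f0=bot.read_state()['contact_force'][2]
z=-.006
while z>-.020:
    z-=.0015
    bot.move_linear([X,Y,z],velocity=.02)
    s=bot.read_state()
    if s['contact_force'][2]-f0>2.5: break
print(s['time'],z,s['ee_pos'],f0,s['contact_force'])
bot.gripper_to(.05)
s=bot.read_state();print(s['time'],s['contact_force'])
bot.move_linear([X,Y,.05],velocity=.08)
bot.move_linear([X,Y,.18],velocity=.2)
s=bot.read_state();print(s['time'],s['ee_pos'],s['contact_force'])
r=shot('wrist');spots(r,'wrist',['tray','red_bar']);b=r['image'][:,:,::-1]
r=shot('side');c=r['image'][:,:,::-1];spots(r,'side',['tray','red_bar','blue_bar'])
cv2.imwrite('pics/c7.png',np.hstack([cv2.resize(c,(400,400)),cv2.resize(b,(400,400))]))
E
```

```text
19.0167 -0.014999999999999998 [ 0.60307074  0.261512   -0.01374665] -2.384477752285142 [-5.65443324 -1.57210198  6.86469233]
19.4333 [ 0.49446709 -0.40615366 -0.33992746]
21.2 [0.60242843 0.26135883 0.17842662] [ 0.54033116  0.59561433 -0.22546828]
wrist tray 0.7 [ 0.6048  0.2605 -0.0009]
wrist red_bar 0.6 [0.6027 0.2595 0.0017]
side tray 0.78 [0.604  0.2594 0.0019]
side red_bar 0.81 [0.5998 0.2599 0.0047]
side blue_bar 0.92 [ 0.4261 -0.0492  0.0502]
side blue_bar 0.51 [ 0.3852 -0.376   0.0011]
```

View pics/c7.png

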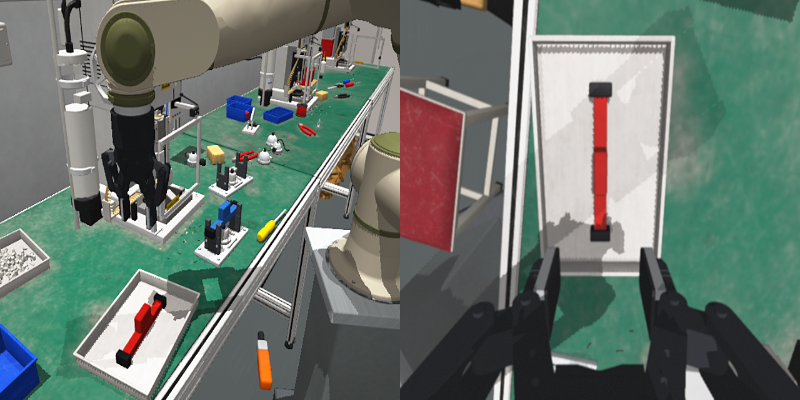

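The bar lies flat and central in the tray, grip up, with caps at wrist-view (600,90) and (600,235). The gripper is clear and the blue bar is still seated.

```bash
python3 -c "
from station import bot
print(bot.finish_job())"
```

```text
the job is handed in; nothing more can be done
None
```

The red bar was lifted out level and set down flat in the tray, the blue bar is still locked in its fixture, and the job was handed in at about 21 s; the first grasp closed on air because the fingertips sat about 30 mm short of the stated TCP, and the second, deeper one held.

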